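# Fetch the low lamp from behind the tall parts

### The arm

A 6-joint arm with a two-finger parallel gripper is mounted at the origin on the work surface. World frame = base frame: x ahead of the robot, y to its left, z up, the work surface at z = 0. Lengths are in m, angles in rad, forces in N, time in s.
With the tool pointing down it reaches from about 0.3 to 0.875 m from the base axis. Payload 6.4 kg.
Tool frame: the origin (TCP) lies at the very end of the fingers, on their centre line; the grasp point (between the pads) lies 19 mm behind it; z points along the fingers, y is the line along which they close (so a half turn about z gives the same grasp; the last joint's range is limited). The gripper opens to 85 mm and grips with 20 to 120 N. Pads are 22 mm wide; open, the fingers measure 114 mm over their backs; the gripper's body (76 mm by 85 mm) begins 54 mm behind the grasp point. The pads swing forward as they close: fully open they stand 13 mm farther back than shut.
Start: joints at [-1.511, 0.181, 1.607, -0, 1.354, -0.206], TCP at [0.151, -0.555, 0.231] pointing down, gripper open.
Joint ranges: [-2.99, 2.99], [-0.89, 2.07], [0.3, 2.58], [-1.14, 4.28], [0, 2.63], [-3.12, 3.12]. Speed limits (rad/s): [2.57, 2.57, 3.01, 3.14, 3.14, 3.14].

### API

Orientations are given as a unit quaternion [w, x, y, z].
In Python, from bench import ctrl gives the robot as it stands.
- The arm moves only by the tool jog_arm, never from a script. Its argument "series" is a list that holds one entry, the list of rows, each a list of 7 numbers: the shift along the tool's x, y, z in mm, then the turn, a rotation vector about the tool's x, y, z in rad, then the finger opening in mm, from 0 to 85.4. In form: [[[tx, ty, tz, rx, ry, rz, gripper], ...]]. A call has exactly 10 rows; each row shifts and turns the commanded pose from where the row before left it, along the tool's axes as they then stand; what a row does not reach is not made up. A row lasts 1/10 s, in which the tool goes at most 50 mm and 8.59 degrees, less where a joint would pass 70% of its speed; a pose out of reach is approached as far as the arm can. A call with a gripper value outside its range is refused whole. The fingers move at their own pace and stop on an object; the grip force is fixed at half the most. Time passes only in rows, so rows that do not move let the fingers close, or fill a call up. It gives the time, the measured TCP pose, the force, the opening and the grip force at its end, in the units of the state.
- ctrl.get_obs(): the state, without advancing time (a new reading comes with each control period).
- ctrl.camera(name): name is "side" or "top"; returns a dict with "frame" (420x560x3 uint8, blue, green, red), "z_map" (420x560 float32, m along the optical axis (not along the pixel's ray), 0 where there is no reading), "fx", "fy", "cx", "cy" (pixels), "xyz" and "rotation" of the camera in the world. Camera axes: x right, y down, z forward; pixel columns grow to the right and rows downward; lengths in m; the calibration is good to about 2 mm. A picture is of the moment at which its call begins.
- ctrl.hand_in(): hands the job in; it is judged then, once.
The state is a dict: "time_s": time; "q": joint angles; "dq": joint speeds; "joint_efforts": joint torques, N m; "eef_pos": TCP position; "eef_rot": TCP orientation; "wrist_force": force on the tool from outside, world axes, zero at the start; "torque": the same for the moment, N m; "opening": opening from 0.0 (shut) to 1.0 (fully open); "grasp_force": force on a finger pad.
Only numpy, scipy, OpenCV 4.12 (cv2) and the standard library are available. Lean on these libraries where they do the work, as an engineer would, in place of code of your own. Each camera call takes 0.05 s, during which the arm holds its last target. There are 200 camera calls.

### The job

A customer has bought the low round lamp that is hemmed in at the back of the green steel stock tray. First stand all three tall parts (ignition coil, square regulator, bright metal marker-lamp post) upright on the grey rubber mat, then set the low lamp lens-up in the middle of the scale's round pan, and only then stand each tall part back upright in the tray on the very spot where it stood before. Knock nothing over, and leave the brass fitting, the wrench and the jar alone.

Things in the scene. Friction and masses are not known exactly. Their poses are not given: they have to be found in the camera images.
- lamp: the wanted low round lamp, upright: bright steel drum 50 mm diameter and 28 mm high, with a clear domed lens on top, 40 mm high in all. Origin: centre of its underside, z up. About 150 g. It stands by the middle of the tray's far wall; tall parts to its left, right and front, some 60 mm off centre to centre, leave no room for a gripper
- coil: ignition coil, a tall part standing upright: dark steel can 50 mm diameter, 100 mm high, with a narrower black plastic cap on top to 122 mm. Origin: centre of its underside, z up. About 400 g
- regulator: regulator, a tall part standing upright: grey square block 44 x 44 mm, 108 mm high (114 mm with the small black plate on top), with thin bright fins flush on its lower half. Origin: centre of its underside, z up, x and y square to its faces. About 350 g
- post_lamp: bright metal marker-lamp post, a tall part standing upright: round foot 52 mm diameter and 12 mm high, round column 42 mm diameter from 18 to 90 mm height, domed top at 112 mm. Origin: centre of its underside, z up. About 350 g
- stock_tray: open olive-green painted steel stock tray, fixed, 210 mm (its x) by 280 mm (its y), walls 4 mm thick and 34 mm high, floor 4 mm thick. Origin: centre of its underside; its +x points to its far wall. The three tall parts, the lamp and the fitting stand on its floor
- mat: grey rubber mat lying flat on the bench, fixed, 270 mm (its x) by 130 mm (its y), 4 mm thick, left or right of the tray: the place to put the tall parts meanwhile. Origin: centre of its underside
- scale: parcel scale, fixed, left or right of the tray: grey housing 170 mm (its x) by 150 mm (its y), 26 mm high, with a rigid round steel pan 124 mm diameter whose top is 40 mm above the bench. Origin: centre of the underside; the pan's middle is straight above it
- fitting: small stepped brass fitting, 34 mm diameter, 28 mm high, standing in a near corner of the tray: leave it alone. Origin: centre of its underside
- wrench: steel wrench about 170 mm long lying on the bench between the robot and the tray: leave it alone. Origin: underside, at its middle; x along its length
- jar: amber glass jar with steel cap, 64 mm diameter, 85 mm high, standing beyond the tray: leave it alone. Origin: centre of its underside
There are look-alikes about, which are no part of the job. What is shaped like the coil but blue is not meant.

How it is judged:
On the way, in this order (a step that is already met when the one before it is completed fails the run):
1. all three tall parts stand upright and released on the mat, the lamp still in its place in the tray (x of coil in the frame of mat between -0.135 and 0.135 m and y of coil in the frame of mat between -0.065 and 0.065 m and z of coil in the frame of mat between -0.002 and 0.012 m and angle between each of coil, regulator, post_lamp's own z axis and vertical below 0.15 rad and linear speed of each of coil, regulator, post_lamp below 0.02 m/s and contact force between the fingers and coil below 0.1 N and x of regulator in the frame of mat between -0.135 and 0.135 m and y of regulator in the frame of mat between -0.065 and 0.065 m and z of regulator in the frame of mat between -0.002 and 0.012 m and contact force between the fingers and regulator below 0.1 N and x of post_lamp in the frame of mat between -0.135 and 0.135 m and y of post_lamp in the frame of mat between -0.065 and 0.065 m and z of post_lamp in the frame of mat between -0.002 and 0.012 m and contact force between the fingers and post_lamp below 0.1 N and distance of lamp from where it was at the start of the episode below 0.03 m), for 0.2 s.
2. the lamp stands released in the middle of the scale's pan, the three tall parts still on the mat (horizontal distance between lamp and scale below 0.015 m and z of lamp in the frame of scale between 0.034 and 0.048 m and angle between each of lamp, coil, regulator, post_lamp's own z axis and vertical below 0.15 rad and linear speed of each of lamp, coil, regulator, post_lamp below 0.02 m/s and contact force between the fingers and lamp below 0.1 N and x of coil in the frame of mat between -0.135 and 0.135 m and y of coil in the frame of mat between -0.065 and 0.065 m and z of coil in the frame of mat between -0.002 and 0.012 m and contact force between the fingers and coil below 0.1 N and x of regulator in the frame of mat between -0.135 and 0.135 m and y of regulator in the frame of mat between -0.065 and 0.065 m and z of regulator in the frame of mat between -0.002 and 0.012 m and contact force between the fingers and regulator below 0.1 N and x of post_lamp in the frame of mat between -0.135 and 0.135 m and y of post_lamp in the frame of mat between -0.065 and 0.065 m and z of post_lamp in the frame of mat between -0.002 and 0.012 m and contact force between the fingers and post_lamp below 0.1 N), for 0.2 s.
At the end, for the whole second after the job is handed in: The low lamp stands upright on the scale's pan within 15 mm of its middle, and each of the three tall parts stands upright within 15 mm of the spot where it stood at the start (any turn about the vertical); all released and at rest (horizontal distance between lamp and scale below 0.015 m and z of lamp in the frame of scale between 0.034 and 0.048 m and angle between each of lamp, coil, regulator, post_lamp's own z axis and vertical below 0.15 rad and linear speed of each of lamp, coil, regulator, post_lamp below 0.02 m/s and contact force between the fingers and lamp below 0.1 N and distance of each of coil, regulator, post_lamp from where it was at the start of the episode below 0.015 m and contact force between the fingers and coil below 0.1 N and contact force between the fingers and regulator below 0.1 N and contact force between the fingers and post_lamp below 0.1 N); the robot touches nothing.
It fails at once if a tall part or the lamp is knocked over (leans more than 45 degrees) (angle between any of coil, regulator, post_lamp, lamp's own z axis and vertical above 0.785 rad).
It fails at once if the fitting, the wrench or the jar is moved more than 20 mm (distance of any of fitting, wrench, jar from where it was at the start of the episode above 0.02 m).
It also fails if it takes over 147 s, if anything falls off the work surface, if the arm or the gripper's body presses on something with over 40 N, if the wrist force passes 120 N, or if a joint passes its speed limit or range.

## Working session

There is one attempt and no reset: what is moved stays moved. The work goes in short steps, Python scripts to look and compute and a tool call to move; the robot and the scene stay as the last step left them, time stands still between calls to the robot, and variables do not carry over. Pictures are saved under pics/ and viewed, at most 14 in all, crops included, and the job is handed in when it is done.

Besides the shell and the picture viewer there is one more tool, called after "Request:" by a JSON object that holds its "name" and its "arguments". jog_arm: Moves the arm, as the interface text tells. Its arguments: {"type":"object","properties":{"series":{"type":"array"}},"required":["series"]}

```bash
mkdir -p pics
cat > h.py <<'E'
import numpy as np, cv2
from bench import ctrl
def snap(n,save=None):
    c=ctrl.camera(n)
    if save: cv2.imwrite('pics/'+save,c['frame'])
    return c
def pts(c):
    z=c['z_map'];v,u=np.mgrid[:z.shape[0],:z.shape[1]]
    p=np.dstack([(u-c['cx'])/c['fx']*z,(v-c['cy'])/c['fy']*z,z])
    R=np.array(c['rotation']);R=R if R.shape==(3,3) else None
    w=p@R.T+np.array(c['xyz']);w[z==0]=np.nan
    return w
E
python3 - <<'E'
from h import *
print({k:np.round(v,3).tolist() if not isinstance(v,(int,float)) else v for k,v in ctrl.get_obs().items()})
for n in('top','side'):
    c=snap(n,n+'0.png');print(n,c['fx'],c['cx'],c['cy'],np.round(c['xyz'],3),np.round(c['rotation'],3).tolist())
    np.savez(''+n+'0.npz',**c)
E
```

```text
{'time_s': 0.0, 'q': [-1.511, 0.182, 1.608, 0.0, 1.354, -0.206], 'dq': [-0.0, 0.0, -0.003, -0.0, 0.003, -0.001], 'joint_efforts': [0.001, -44.486, -35.134, -0.0, 0.009, -0.0], 'eef_pos': [0.151, -0.554, 0.23], 'eef_rot': [-0.001, 0.991, 0.132, 0.0], 'wrist_force': [-0.493, -0.423, 0.566], 'torque': [0.007, 0.041, 0.012], 'grasp_force': 0.0, 'opening': 1.0016027888470151}
top 421.0581382436067 285.0195191493986 212.4044528119167 [ 0.446 -0.014  1.116] [0.046, -0.706, 0.706, -0.046]
side 409.27237920738645 275.2445187258812 211.85122903349423 [ 0.406 -0.497  0.703] [-0.316, 0.937, -0.142, 0.054]
```

```bash
sed -i "s/.*R=R if.*/    q=c['rotation'];R=Rotation.from_quat([q[1],q[2],q[3],q[0]]).as_matrix()/; s/^from bench/from scipy.spatial.transform import Rotation\nfrom bench/" h.py && cat h.py | sed -n 10,16p
```

```text
p=np.dstack([(u-c['cx'])/c['fx']*z,(v-c['cy'])/c['fy']*z,z])
    q=c['rotation'];R=Rotation.from_quat([q[1],q[2],q[3],q[0]]).as_matrix()
    w=p@R.T+np.array(c['xyz']);w[z==0]=np.nan
    return w
```

View pics/top0.png

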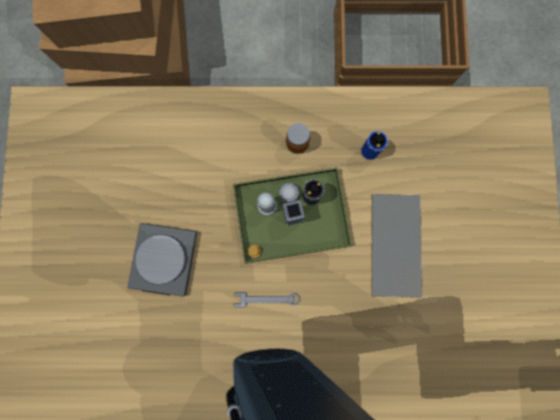

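View pics/side0.png

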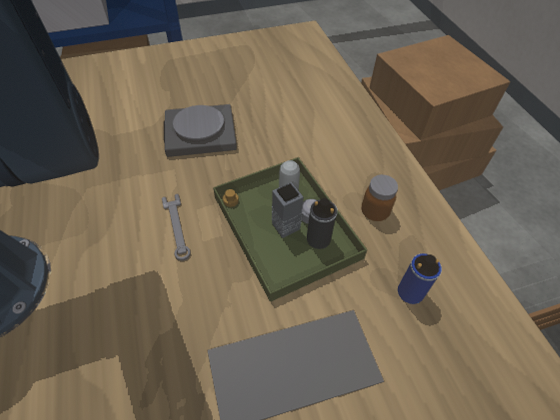

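The top view shows the post at (267,203), the lamp at (290,192), the regulator at (293,211) and the black coil at (313,190). The mat is at (396,245) on the right, the scale at (160,260) on the left, and the wrench at (268,299). There are two coil-like things: the black one in the tray at (313,190), and a blue one on the bench at (374,145). The black one in the tray fits the description. I'll confirm it in a crop and measure.

Run:
```python
import numpy as np,cv2
from h import pts
W={}
for n in('top','side'):
    c=dict(np.load(n+'0.npz'));W[n]=pts(c)
    f=c['frame']
    if n=='top': a=cv2.resize(f[160:270,225:360],(540,440),interpolation=3)
    else: b=cv2.resize(f[150:300,205:375],(499,440),interpolation=3)
cv2.imwrite('pics/crop0.png',cv2.resize(np.hstack([a,b]),(800,339)))
np.savez('W.npz',**W)
P=W['top'];r=lambda p:np.round(p,3).tolist()
for nm,(u,v) in dict(coil=(313,188),reg=(293,210),post=(266,201),lamp=(290,190),pan=(160,260),mat=(396,245),floor=(310,240),fit=(254,251),jar=(298,134),wr=(268,299),blue=(374,140),bench=(330,320)).items(): print(nm,r(P[v,u]))
# areas by height in each cam
for n in W:
    P=W[n].reshape(-1,3)
    # pan
    m=(abs(P[:,2]-.04)<.006)&(P[:,1]>.2)&(P[:,0]>.2)&(P[:,0]<.6)&(P[:,1]<.5);print(n,'pan',m.sum(),r(P[m].mean(0)),r(P[m].min(0)),r(P[m].max(0)))
    f=dict(np.load(n+'0.npz'))['frame'].reshape(-1,3).astype(int)
    # mat: neutral grey, z<8mm
    m=(np.ptp(f,axis=1)<14)&(P[:,2]<.012)&(P[:,1]<-.17)&(P[:,1]>-.45)&(P[:,0]>.2)&(P[:,0]<.6)&(f.mean(1)>70)
    q=P[m][:,:2].astype(np.float32)
    print(n,'mat',m.sum(),r(P[m].mean(0)),cv2.minAreaRect(q) )
    # tray walls
    m=(abs(P[:,2]-.034)<.004)&(P[:,1]<.16)&(P[:,1]>-.2)&(P[:,0]>.3)&(P[:,0]<.65)
    print(n,'tray',m.sum(),cv2.minAreaRect(P[m][:,:2].astype(np.float32)))
    T=(P[:,2]>.05)&(P[:,0]>.4)&(P[:,0]<.62)&(P[:,1]>-.15)&(P[:,1]<.12)
    print(n,'x/y extents high',r(P[T].min(0)),r(P[T].max(0)))
```

```text
coil [0.635, -0.081, 0.127]
reg [0.583, -0.033, 0.12]
post [0.606, 0.032, 0.114]
lamp [0.646, -0.027, 0.044]
pan [0.466, 0.303, 0.041]
mat [0.506, -0.308, 0.001]
floor [0.519, -0.08, 0.001]
fit [0.489, 0.065, 0.033]
jar [0.783, -0.047, 0.083]
wr [0.366, 0.03, 0.005]
blue [0.759, -0.234, 0.11]
bench [0.312, -0.131, -0.002]
top pan 1873 [0.468, 0.303, 0.039] [0.408, 0.242, 0.034] [0.53, 0.366, 0.045]
top mat 4118 [0.486, -0.307, 0.003] ((0.48766520619392395, -0.3071812093257904), (0.12803080677986145, 0.22663865983486176), 88.7249984741211)
top tray 497 ((0.574819803237915, -0.0329495370388031), (0.1920008659362793, 0.2800368666648865), 9.08352279663086)
top x/y extents high [0.558, -0.102, 0.051] [0.62, 0.052, 0.122]
side pan 1397 [0.469, 0.302, 0.04] [0.408, 0.243, 0.034] [0.531, 0.368, 0.044]
side mat 10731 [0.485, -0.309, 0.004] ((0.48657679557800293, -0.3065565526485443), (0.12954357266426086, 0.2292681187391281), 88.49933624267578)
side tray 880 ((0.5761401653289795, -0.030491739511489868), (0.19413699209690094, 0.281812846660614), 9.109132766723633)
side x/y extents high [0.558, -0.1, 0.05] [0.62, 0.05, 0.12]
```

View pics/crop0.png

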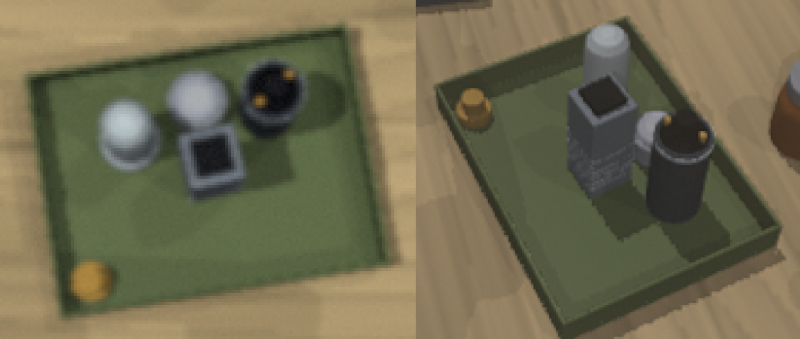

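The crop confirms it: the black can with the narrower cap and brass terminals, in the tray right of the lamp, is the coil. The post is left of the lamp, and the square regulator is in front of it. Next I need exact centres.

Run:
```python
import numpy as np,cv2
from scipy.optimize import least_squares
W=dict(np.load('W.npz'));r=lambda p:np.round(p,4).tolist()
for n in W:
    P=W[n].reshape(-1,3);f=dict(np.load(n+'0.npz'))['frame'].reshape(-1,3).astype(int)
    def near(x,y,rad,z0,z1): return P[(np.hypot(P[:,0]-x,P[:,1]-y)<rad)&(P[:,2]>z0)&(P[:,2]<z1)]
    def circ(Q,R): # known radius circle to surface pts
        s=least_squares(lambda c:np.hypot(Q[:,0]-c[0],Q[:,1]-c[1])-R,Q[:,:2].mean(0)+[.02,.01],loss='soft_l1',f_scale=.002);return r(s.x),len(Q),r(np.sqrt((s.fun**2).mean()))
    print(n)
    top=lambda Q:(cv2.minEnclosingCircle(Q[:,:2].astype(np.float32)),r(Q.mean(0)),len(Q))
    print(' coil cap',top(near(.637,-.08,.035,.112,.14))); print('  body',circ(near(.637,-.08,.04,.02,.09),.025))
    Q=near(.583,-.033,.045,.095,.14);print(' reg',cv2.minAreaRect(Q[:,:2].astype(np.float32)),r(Q.mean(0)),r(np.median(Q[:,2])))
    print(' post dome',top(near(.606,.032,.035,.08,.13)));print('  body',circ(near(.606,.032,.035,.025,.085),.021))
    print(' lamp',top(near(.646,-.027,.032,.022,.05)),r(near(.646,-.027,.03,.03,.05)[:,2].max()))
    print(' pan',top(near(.468,.303,.075,.034,.046)))
    m=(np.ptp(f,axis=1)<14)&(P[:,2]<.012)&(P[:,1]<-.22)&(P[:,1]>-.40)&(P[:,0]>.3)&(P[:,0]<.68)&(f.mean(1)>70)
    print(' mat',cv2.minAreaRect(P[m][:,:2].astype(np.float32)))
    m=(abs(P[:,2]-.034)<.004)&(P[:,1]<.16)&(P[:,1]>-.2)&(P[:,0]>.3)&(P[:,0]<.71)
    print(' tray',cv2.minAreaRect(P[m][:,:2].astype(np.float32)))
    print(' fit',top(near(.485,.063,.03,.02,.06)),' blue',near(.759,-.234,.05,.02,.14).mean(0))
```

```text
top
 coil cap (((0.6363288760185242, -0.08545726537704468), 0.017601843923330307), [0.6358, -0.084, 0.1218], 77)
  body ([0.6386, -0.0809], 109, 0.0064)
 reg ((0.5832284688949585, -0.03528951480984688), (0.04435461759567261, 0.04415491968393326), 13.352486610412598) [0.582, -0.0354, 0.1132] 0.1129
 post dome (((0.6092918515205383, 0.03219909220933914), 0.02050158940255642), [0.6077, 0.0319, 0.1074], 234)
  body ([0.611, 0.0327], 57, 0.0004)
 lamp (((0.642767608165741, -0.02420695684850216), 0.025397062301635742), [0.6413, -0.0245, 0.0366], 287) 0.0464
 pan (((0.4689694344997406, 0.3040921092033386), 0.06234735623002052), [0.4683, 0.3033, 0.0394], 1873)
 mat ((0.5074366331100464, -0.3076212704181671), (0.12803080677986145, 0.266191303730011), 88.7249984741211)
 tray ((0.5837903618812561, -0.03164094686508179), (0.20994514226913452, 0.2799992561340332), 9.18708324432373)
 fit (((0.4800161123275757, 0.0656789243221283), 0.02936672978103161), [0.4807, 0.0666, 0.0312], 100)  blue [ 0.75472884 -0.24014607  0.08770052]
side
 coil cap (((0.6375114917755127, -0.0828983262181282), 0.0189075879
[... 265 characters left out ...]
03339562192559242), 0.020812226459383965), [0.6078, 0.0256, 0.1031], 390)
  body ([0.6116, 0.0357], 104, 0.0006)
 lamp (((0.6438612937927246, -0.021929802373051643), 0.026042727753520012), [0.6321, -0.0228, 0.037], 163) 0.0452
 pan (((0.4683513045310974, 0.30607762932777405), 0.06362072378396988), [0.4686, 0.3017, 0.0404], 1397)
 mat ((0.5068504810333252, -0.30706703662872314), (0.1295439898967743, 0.26981544494628906), 88.48401641845703)
 tray ((0.5846724510192871, -0.029123708605766296), (0.2114194631576538, 0.281812846660614), 9.109132766723633)
 fit (((0.4807582497596741, 0.06533323973417282), 0.029246244579553604), [0.4812, 0.0672, 0.03], 176)  blue [ 0.7518194  -0.25093362  0.08178299]
```

```bash
cat > plan.py <<'E'
# plan.py x y z yaw [x y z yaw ...]  : rows (tool axes) from the present pose through waypoints, tool kept pointing down
import sys,numpy as np
from scipy.spatial.transform import Rotation as R
from bench import ctrl
o=ctrl.get_obs();p=np.array(o['eef_pos']);q=o['eef_rot'];r=R.from_quat([q[1],q[2],q[3],q[0]])
print('t',round(o['time_s'],2),'pos',np.round(p,4),'yaw',round(np.arctan2(*r.as_matrix()[[1,0],0]),3),'open',round(o['opening']*85.4,1),'F',round(o['grasp_force'],1),np.round(o['wrist_force'],1))
w=np.array(sys.argv[1:],float).reshape(-1,4)
for t in w:
    g=R.from_euler('z',t[3])*R.from_euler('x',np.pi);rv=(r.inv()*g).as_rotvec();d=t[:3]-p
    n=int(max(np.ceil(np.linalg.norm(d)/.046),np.ceil(np.linalg.norm(rv)/.14),1))
    for i in range(n):
        s=r.inv().apply(d/n)*1000
        print('  ',np.round(s,1).tolist(),np.round(rv/n,3).tolist());r=r*R.from_rotvec(rv/n)
    p=t[:3]
E
python3 plan.py .6375 -.083 .22 -.2  .6375 -.083 .064 -.2
```

```text
t 0.1 pos [ 0.151  -0.5543  0.2305] yaw 0.266 open 85.7 F 0.0 [-1.  -0.4  0.5]
   [39.5, -21.8, 0.7] [-0.0, 0.0, 0.031]
   [38.8, -23.0, 0.7] [-0.0, 0.0, 0.031]
   [38.1, -24.2, 0.7] [-0.0, 0.0, 0.031]
   [37.3, -25.4, 0.7] [-0.0, 0.0, 0.031]
   [36.5, -26.5, 0.7] [-0.0, 0.0, 0.031]
   [35.7, -27.7, 0.7] [-0.0, 0.0, 0.031]
   [34.8, -28.7, 0.7] [-0.0, 0.0, 0.031]
   [33.9, -29.8, 0.7] [-0.0, 0.0, 0.031]
   [33.0, -30.9, 0.7] [-0.0, 0.0, 0.031]
   [32.0, -31.9, 0.7] [-0.0, 0.0, 0.031]
   [31.0, -32.8, 0.7] [-0.0, 0.0, 0.031]
   [30.0, -33.8, 0.7] [-0.0, 0.0, 0.031]
   [28.9, -34.7, 0.7] [-0.0, 0.0, 0.031]
   [27.8, -35.6, 0.7] [-0.0, 0.0, 0.031]
   [26.7, -36.4, 0.7] [-0.0, 0.0, 0.031]
   [0.0, -0.0, 39.0] [0.0, 0.0, -0.0]
   [0.0, -0.0, 39.0] [0.0, 0.0, -0.0]
   [0.0, -0.0, 39.0] [0.0, 0.0, -0.0]
   [0.0, -0.0, 39.0] [0.0, 0.0, -0.0]
```

Request:
{"name": "jog_arm", "arguments": {"series": [[[39,-22,0,0,0,0.031,70],[39,-23,0,0,0,0.031,70],[38,-24,0,0,0,0.031,70],[37,-25,0,0,0,0.031,70],[36,-26,0,0,0,0.031,70],[36,-28,0,0,0,0.031,70],[35,-29,0,0,0,0.031,70],[34,-30,0,0,0,0.031,70],[33,-31,0,0,0,0.031,70],[32,-32,0,0,0,0.031,70]]]}}

```text
time_s: 1.1
eef_pos: [0.4755, -0.2389, 0.231]
eef_rot: [-0.0, 1.0, -0.023, -0.0]
wrist_force: [0.3, 0.0, -0.2]
opening: 0.824
grasp_force: 0.0
```

```bash
python3 plan.py .6375 -.083 .22 -.2  .6375 -.083 .14 -.2
```

```text
t 1.1 pos [ 0.4755 -0.2389  0.231 ] yaw -0.045 open 70.4 F 0.0 [ 0.3  0.  -0.2]
   [30.9, -32.6, 2.2] [-0.0, 0.0, 0.031]
   [29.9, -33.6, 2.2] [-0.0, 0.0, 0.031]
   [28.9, -34.5, 2.2] [-0.0, 0.0, 0.031]
   [27.8, -35.3, 2.2] [-0.0, 0.0, 0.031]
   [26.7, -36.2, 2.2] [-0.0, 0.0, 0.031]
   [-0.0, -0.0, 40.0] [-0.0, -0.0, -0.0]
   [-0.0, -0.0, 40.0] [-0.0, -0.0, -0.0]
```

Request:
{"name": "jog_arm", "arguments": {"series": [[[31,-33,2,0,0,0.031,70],[30,-34,2,0,0,0.031,70],[29,-34,2,0,0,0.031,70],[28,-35,2,0,0,0.031,70],[26,-36,3,0,0,0.031,70],[0,0,40,0,0,0,70],[0,0,40,0,0,0,70],[0,0,0,0,0,0,70],[0,0,0,0,0,0,70],[0,0,0,0,0,0,70]]]}}

```text
time_s: 2.1
eef_pos: [0.6375, -0.0854, 0.1429]
eef_rot: [0.0, 0.995, -0.1, 0.002]
wrist_force: [0.2, 0.2, -0.0]
opening: 0.818
grasp_force: 0.0
```

```bash
python3 plan.py .6375 -.083 .064 -.2
python3 - <<'E'
from h import *
a=snap('top')['frame'][130:280,200:400];b=snap('side')['frame'][130:300,200:400]
cv2.imwrite('pics/s1.png',np.hstack([cv2.resize(a,(400,300)),cv2.resize(b,(353,300))]))
E
```

```text
t 2.1 pos [ 0.6375 -0.0854  0.1429] yaw -0.2 open 69.8 F 0.0 [ 0.2  0.2 -0. ]
   [-0.4, -1.2, 39.4] [0.0, -0.002, 0.0]
   [-0.3, -1.2, 39.4] [0.0, -0.002, 0.0]
```

View pics/s1.png

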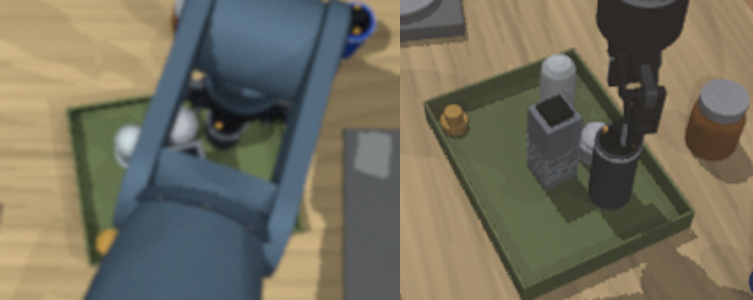

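The picture shows the open gripper straddling the coil's cap: at (225,125) in the top panel and about (622,135) in the side panel. I'll descend and close.

Request:
{"name": "jog_arm", "arguments": {"series": [[[0,-1,26,0,-0.002,0,70],[0,-1,26,0,-0.002,0,70],[0,0,26,0,0,0,70],[0,0,0,0,0,0,70],[0,0,0,0,0,0,0],[0,0,0,0,0,0,0],[0,0,0,0,0,0,0],[0,0,0,0,0,0,0],[0,0,0,0,0,0,0],[0,0,0,0,0,0,0]]]}}

```text
time_s: 3.2
eef_pos: [0.6381, -0.0833, 0.0648]
eef_rot: [0.0, 0.995, -0.099, 0.0]
wrist_force: [-1.1, -0.3, 7.2]
opening: 0.572
grasp_force: 62.6
```

```bash
python3 plan.py .64 -.083 .16 -.2 .595 -.307 .16 0 .595 -.307 .066 0
```

```text
t 3.2 pos [ 0.6381 -0.0833  0.0648] yaw -0.199 open 48.8 F 62.6 [-1.1 -0.3  7.2]
   [0.6, -0.2, -31.7] [0.0, -0.0, 0.0]
   [0.6, -0.2, -31.7] [0.0, -0.0, 0.0]
   [0.6, -0.2, -31.7] [0.0, -0.0, 0.0]
   [0.1, 45.7, 0.0] [-0.0, 0.0, -0.04]
   [-1.7, 45.7, 0.0] [-0.0, 0.0, -0.04]
   [-3.6, 45.6, 0.0] [-0.0, 0.0, -0.04]
   [-5.4, 45.4, 0.0] [-0.0, 0.0, -0.04]
   [-7.2, 45.1, 0.0] [-0.0, 0.0, -0.04]
   [0.0, -0.0, 31.3] [-0.0, -0.0, 0.0]
   [0.0, -0.0, 31.3] [-0.0, -0.0, 0.0]
   [0.0, -0.0, 31.3] [-0.0, -0.0, 0.0]
```

Request:
{"name": "jog_arm", "arguments": {"series": [[[0,0,-15,0,0,0,0],[0,0,-35,0,0,0,0],[0,0,-35,0,0,0,0],[0,12,-10,0,0,0,0],[0,30,0,0,0,-0.04,0],[0,44,0,0,0,-0.04,0],[-2,46,0,0,0,-0.04,0],[-4,46,0,0,0,-0.04,0],[-6,30,0,0,0,-0.04,0],[-6,14,0,0,0,0,0]]]}}

```text
time_s: 4.2
eef_pos: [0.5912, -0.3057, 0.1562]
eef_rot: [-0.0, 1.0, -0.001, -0.003]
wrist_force: [0.0, 0.5, -4.4]
opening: 0.575
grasp_force: 63.0
```

```bash
python3 plan.py .595 -.307 .066 0
```

```text
t 4.2 pos [ 0.5912 -0.3057  0.1562] yaw -0.002 open 49.1 F 63.0 [ 0.   0.5 -4.4]
   [2.1, 0.7, 45.1] [-0.0, 0.003, -0.001]
   [2.0, 0.7, 45.1] [-0.0, 0.003, -0.001]
```

Request:
{"name": "jog_arm", "arguments": {"series": [[[0,0,20,0,0,0,0],[0,0,30,0,0,0,0],[0,0,25,0,0,0,0],[0,0,12,0,0,0,0],[0,0,0,0,0,0,0],[0,0,0,0,0,0,0],[0,0,0,0,0,0,0],[0,0,0,0,0,0,0],[0,0,0,0,0,0,0],[0,0,0,0,0,0,0]]]}}

```text
time_s: 5.2
eef_pos: [0.5931, -0.3021, 0.071]
eef_rot: [-0.0, 1.0, 0.0, -0.002]
wrist_force: [0.8, 1.0, -2.9]
opening: 0.569
grasp_force: 63.0
```

```bash
python3 plan.py .595 -.307 .066 0
```

```text
t 5.2 pos [ 0.5931 -0.3021  0.071 ] yaw 0.001 open 48.6 F 63.0 [ 0.8  1.  -2.9]
   [1.9, 4.9, 5.0] [-0.0, 0.003, 0.001]
```

Request:
{"name": "jog_arm", "arguments": {"series": [[[0,4,0,0,0,0,0],[0,0,3,0,0,0,0],[0,0,2,0,0,0,0],[0,0,0.5,0,0,0,0],[0,0,0,0,0,0,0],[0,0,0,0,0,0,72],[0,0,0,0,0,0,72],[0,0,0,0,0,0,72],[0,0,0,0,0,0,72],[0,0,0,0,0,0,72]]]}}

```text
time_s: 6.2
eef_pos: [0.5929, -0.306, 0.0649]
eef_rot: [-0.0, 1.0, 0.0, -0.002]
wrist_force: [-0.5, 0.9, -0.2]
opening: 0.838
grasp_force: 0.0
```

```bash
python3 plan.py .594 -.307 .21 0 .5835 -.0345 .21 .236 .5835 -.0345 .06 .236
```

```text
t 6.2 pos [ 0.5929 -0.306   0.0649] yaw 0.001 open 71.6 F 0.0 [-0.5  0.9 -0.2]
   [0.1, 0.2, -36.3] [-0.0, 0.001, 0.0]
   [0.2, 0.2, -36.3] [-0.0, 0.001, 0.0]
   [0.2, 0.2, -36.3] [-0.0, 0.001, 0.0]
   [0.2, 0.2, -36.3] [-0.0, 0.001, 0.0]
   [-1.7, -45.4, -0.0] [0.0, 0.0, -0.039]
   [0.0, -45.5, -0.0] [0.0, 0.0, -0.039]
   [1.8, -45.4, -0.0] [0.0, 0.0, -0.039]
   [3.6, -45.3, -0.0] [0.0, 0.0, -0.039]
   [5.4, -45.1, -0.0] [0.0, 0.0, -0.039]
   [7.2, -44.9, -0.0] [0.0, 0.0, -0.039]
   [-0.0, -0.0, 37.5] [0.0, 0.0, -0.0]
   [-0.0, -0.0, 37.5] [0.0, 0.0, -0.0]
   [-0.0, -0.0, 37.5] [0.0, 0.0, -0.0]
   [-0.0, -0.0, 37.5] [0.0, 0.0, -0.0]
```

Request:
{"name": "jog_arm", "arguments": {"series": [[[0,0,-22,0,0,0,72],[0,0,-41,0,0,0,72],[0,0,-41,0,0,0,72],[0,0,-41,0,0,0,72],[-2,-45,0,0,0,-0.039,72],[0,-46,0,0,0,-0.039,72],[2,-45,0,0,0,-0.039,72],[4,-45,0,0,0,-0.039,72],[5,-45,0,0,0,-0.039,72],[7,-45,0,0,0,-0.039,72]]]}}

```text
time_s: 7.2
eef_pos: [0.5824, -0.0325, 0.2103]
eef_rot: [-0.001, 0.993, 0.118, -0.002]
wrist_force: [1.3, 0.1, -0.9]
opening: 0.847
grasp_force: 0.0
```

Request:
{"name": "jog_arm", "arguments": {"series": [[[0,0,20,0,0,0,72],[0,0,30,0,0,0,72],[0,0,0,0,0,0,72],[0,0,0,0,0,0,72],[0,0,0,0,0,0,72],[0,0,0,0,0,0,72],[0,0,0,0,0,0,72],[0,0,0,0,0,0,72],[0,0,0,0,0,0,72],[0,0,0,0,0,0,72]]]}}

```text
time_s: 8.2
eef_pos: [0.5825, -0.0342, 0.1601]
eef_rot: [-0.001, 0.993, 0.117, -0.002]
wrist_force: [-0.3, 0.6, 0.1]
opening: 0.842
grasp_force: 0.0
```

```bash
python3 plan.py .5835 -.0345 .06 .236
```

```text
t 8.2 pos [ 0.5825 -0.0342  0.1601] yaw 0.235 open 71.9 F 0.0 [-0.3  0.6  0.1]
   [0.4, 0.2, 33.4] [-0.001, 0.001, -0.0]
   [0.4, 0.2, 33.4] [-0.001, 0.001, -0.0]
   [0.3, 0.2, 33.4] [-0.001, 0.001, -0.0]
```

Well aligned. I'll descend, grasp and lift.

Request:
{"name": "jog_arm", "arguments": {"series": [[[1,0,20,0,0,0,72],[0,0,30,0,0,0,72],[0,0,30,0,0,0,72],[0,0,18,0,0,0,72],[0,0,0,0,0,0,72],[0,0,0,0,0,0,0],[0,0,0,0,0,0,0],[0,0,0,0,0,0,0],[0,0,0,0,0,0,0],[0,0,0,0,0,0,0]]]}}

```text
time_s: 9.2
eef_pos: [0.5845, -0.0342, 0.0638]
eef_rot: [-0.0, 0.993, 0.117, -0.0]
wrist_force: [0.5, 0.5, 8.2]
opening: 0.512
grasp_force: 62.4
```

```bash
python3 plan.py .583 -.0345 .162 .236 .505 -.307 .162 0
```

```text
t 9.2 pos [ 0.5845 -0.0342  0.0638] yaw 0.235 open 43.7 F 62.4 [0.5 0.5 8.2]
   [-0.5, -0.0, -32.7] [-0.0, 0.0, -0.0]
   [-0.5, -0.0, -32.7] [-0.0, 0.0, -0.0]
   [-0.5, -0.0, -32.7] [-0.0, 0.0, -0.0]
   [-19.9, 35.2, 0.0] [0.0, -0.0, 0.034]
   [-18.7, 35.9, 0.0] [0.0, -0.0, 0.034]
   [-17.5, 36.5, 0.0] [0.0, -0.0, 0.034]
   [-16.3, 37.1, 0.0] [0.0, -0.0, 0.034]
   [-15.0, 37.6, 0.0] [0.0, -0.0, 0.034]
   [-13.7, 38.1, 0.0] [0.0, -0.0, 0.034]
   [-12.4, 38.5, 0.0] [0.0, -0.0, 0.034]
```

Request:
{"name": "jog_arm", "arguments": {"series": [[[0,0,-15,0,0,0,0],[0,0,-40,0,0,0,0],[0,0,-45,0,0,0,0],[-10,17,-30,0,0,0,0],[-20,35,0,0,0,0.04,0],[-20,37,0,0,0,0.04,0],[-18,42,0,0,0,0.04,0],[-17,45,0,0,0,0.04,0],[-15,45,0,0,0,0.04,0],[-12,38,0,0,0,0.036,0]]]}}

```text
time_s: 10.2
eef_pos: [0.5074, -0.309, 0.1924]
eef_rot: [-0.0, 1.0, -0.002, -0.002]
wrist_force: [0.7, 0.4, -2.9]
opening: 0.509
grasp_force: 62.3
```

Request:
{"name": "jog_arm", "arguments": {"series": [[[0,0,20,0,0,0,0],[0,0,20,0,0,0,0],[0,0,0,0,0,0,0],[0,0,0,0,0,0,0],[0,0,0,0,0,0,0],[0,0,0,0,0,0,0],[0,0,0,0,0,0,0],[0,0,0,0,0,0,0],[0,0,0,0,0,0,0],[0,0,0,0,0,0,0]]]}}

```text
time_s: 11.2
eef_pos: [0.5086, -0.307, 0.1522]
eef_rot: [-0.0, 1.0, -0.001, -0.002]
wrist_force: [0.2, -0.3, -4.4]
opening: 0.509
grasp_force: 62.5
```

```bash
python3 plan.py .505 -.307 .065 0
```

```text
t 11.2 pos [ 0.5086 -0.307   0.1522] yaw -0.001 open 43.5 F 62.5 [ 0.2 -0.3 -4.4]
   [-1.6, 0.1, 43.6] [-0.0, 0.002, -0.001]
   [-1.7, 0.0, 43.6] [-0.0, 0.002, -0.001]
```

Request:
{"name": "jog_arm", "arguments": {"series": [[[-4,0,20,0,0,0,0],[0,0,30,0,0,0,0],[0,0,25,0,0,0,0],[0,0,8,0,0,0,0],[0,0,4,0,0,0,0],[0,0,1,0,0,0,0],[0,0,0,0,0,0,0],[0,0,0,0,0,0,0],[0,0,0,0,0,0,72],[0,0,0,0,0,0,72]]]}}

```text
time_s: 12.2
eef_pos: [0.505, -0.3076, 0.0654]
eef_rot: [0.0, 1.0, -0.001, -0.001]
wrist_force: [-0.1, 0.5, 1.2]
opening: 0.829
grasp_force: 0.0
```

Request:
{"name": "jog_arm", "arguments": {"series": [[[0,0,0,0,0,0,72],[0,0,0,0,0,0,72],[0,0,0,0,0,0,72],[0,0,-15,0,0,0,72],[0,0,-40,0,0,0,72],[0,0,-45,0,0,0,72],[0,0,-35,0,0,0,72],[0,0,0,0,0,0,72],[0,0,0,0,0,0,72],[0,0,0,0,0,0,72]]]}}

```text
time_s: 13.2
eef_pos: [0.5041, -0.3064, 0.1982]
eef_rot: [-0.001, 1.0, -0.001, -0.003]
wrist_force: [-1.2, -0.0, -0.6]
opening: 0.845
grasp_force: 0.0
```

```bash
python3 plan.py .611 .0335 .2 0 .611 .0335 .06 0
python3 - <<'E'
from h import *
c=snap('top');b=snap('side')['frame']
cv2.imwrite('pics/s2.png',np.hstack([cv2.resize(c['frame'],(400,300)),cv2.resize(b,(400,300))]))
E
```

```text
t 13.2 pos [ 0.5041 -0.3064  0.1982] yaw -0.001 open 72.1 F 0.0 [-1.2 -0.  -0.6]
   [13.3, -42.5, -0.2] [-0.0, 0.001, -0.0]
   [13.3, -42.5, -0.2] [-0.0, 0.001, -0.0]
   [13.3, -42.5, -0.2] [-0.0, 0.001, -0.0]
   [13.3, -42.5, -0.2] [-0.0, 0.001, -0.0]
   [13.3, -42.5, -0.2] [-0.0, 0.001, -0.0]
   [13.3, -42.5, -0.2] [-0.0, 0.001, -0.0]
   [13.3, -42.5, -0.2] [-0.0, 0.001, -0.0]
   [13.4, -42.5, -0.2] [-0.0, 0.001, -0.0]
   [-0.0, -0.0, 35.0] [-0.0, -0.0, -0.0]
   [-0.0, -0.0, 35.0] [-0.0, -0.0, -0.0]
   [-0.0, -0.0, 35.0] [-0.0, -0.0, -0.0]
   [-0.0, -0.0, 35.0] [-0.0, -0.0, -0.0]
```

View pics/s2.png

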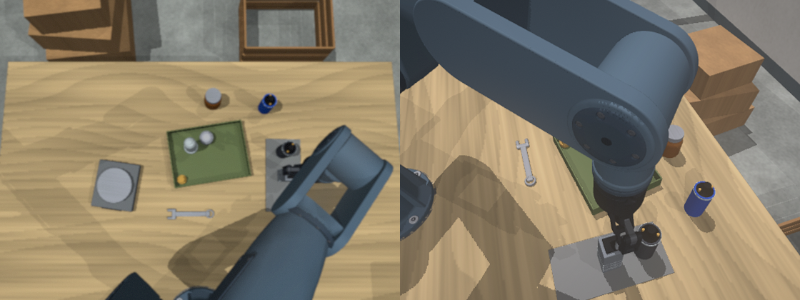

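The coil at (287,148) and the regulator under the gripper at (290,172) both stand on the mat. The post and the lamp are still in the tray. The post is next.

Request:
{"name": "jog_arm", "arguments": {"series": [[[13,-43,0,0,0,0,72],[13,-43,0,0,0,0,72],[13,-43,0,0,0,0,72],[13,-43,0,0,0,0,72],[13,-43,0,0,0,0,72],[14,-42,0,0,0,0,72],[14,-42,0,0,0,0,72],[14,-41,0,0,0,0,72],[0,0,20,0,0,0,72],[0,0,30,0,0,0,72]]]}}

```text
time_s: 14.3
eef_pos: [0.6131, 0.0347, 0.1491]
eef_rot: [-0.0, 1.0, 0.001, -0.001]
wrist_force: [-0.4, 0.0, -0.1]
opening: 0.843
grasp_force: 0.0
```

Request:
{"name": "jog_arm", "arguments": {"series": [[[0,0,0,0,0,0,72],[0,0,0,0,0,0,72],[0,0,0,0,0,0,72],[0,0,0,0,0,0,72],[0,0,0,0,0,0,72],[0,0,0,0,0,0,72],[0,0,0,0,0,0,72],[0,0,0,0,0,0,72],[0,0,0,0,0,0,72],[0,0,0,0,0,0,72]]]}}

```text
time_s: 15.3
eef_pos: [0.612, 0.0329, 0.149]
eef_rot: [-0.0, 1.0, -0.001, -0.002]
wrist_force: [0.1, 0.4, -0.1]
opening: 0.844
grasp_force: 0.0
```

```bash
python3 plan.py .611 .0335 .06 0
```

```text
t 15.3 pos [0.612  0.0329 0.149 ] yaw -0.001 open 72.1 F 0.0 [ 0.1  0.4 -0.1]
   [-0.3, -0.3, 44.5] [-0.0, 0.002, -0.001]
   [-0.4, -0.3, 44.5] [-0.0, 0.002, -0.001]
```

Request:
{"name": "jog_arm", "arguments": {"series": [[[-1,0,20,0,0,0,72],[0,0,30,0,0,0,72],[0,0,25,0,0,0,72],[0,0,14,0,0,0,72],[0,0,0,0,0,0,72],[0,0,0,0,0,0,0],[0,0,0,0,0,0,0],[0,0,0,0,0,0,0],[0,0,0,0,0,0,0],[0,0,0,0,0,0,0]]]}}

```text
time_s: 16.3
eef_pos: [0.6121, 0.0329, 0.062]
eef_rot: [-0.0, 1.0, -0.001, -0.0]
wrist_force: [-0.4, 1.1, 5.9]
opening: 0.476
grasp_force: 61.2
```

```bash
python3 plan.py .611 .0335 .192 0 .418 -.307 .192 0
```

```text
t 16.3 pos [0.6121 0.0329 0.062 ] yaw -0.001 open 40.6 F 61.2 [-0.4  1.1  5.9]
   [-0.4, -0.2, -43.3] [-0.0, 0.0, -0.0]
   [-0.4, -0.2, -43.3] [-0.0, 0.0, -0.0]
   [-0.4, -0.2, -43.3] [-0.0, 0.0, -0.0]
   [-21.4, 37.8, 0.0] [-0.0, 0.0, 0.0]
   [-21.4, 37.8, 0.0] [-0.0, 0.0, 0.0]
   [-21.4, 37.8, 0.0] [-0.0, 0.0, 0.0]
   [-21.4, 37.8, 0.0] [-0.0, 0.0, 0.0]
   [-21.4, 37.8, 0.0] [-0.0, 0.0, 0.0]
   [-21.4, 37.8, 0.0] [-0.0, 0.0, 0.0]
   [-21.4, 37.8, 0.0] [-0.0, 0.0, 0.0]
   [-21.4, 37.8, 0.0] [-0.0, 0.0, 0.0]
   [-21.4, 37.8, 0.0] [-0.0, 0.0, 0.0]
```

Request:
{"name": "jog_arm", "arguments": {"series": [[[0,0,-15,0,0,0,0],[0,0,-40,0,0,0,0],[0,0,-45,0,0,0,0],[-11,19,-30,0,0,0,0],[-21,38,0,0,0,0,0],[-21,38,0,0,0,0,0],[-22,38,0,0,0,0,0],[-22,38,0,0,0,0,0],[-22,38,0,0,0,0,0],[-22,38,0,0,0,0,0]]]}}

```text
time_s: 17.3
eef_pos: [0.4684, -0.2151, 0.191]
eef_rot: [-0.0, 1.0, -0.001, -0.002]
wrist_force: [0.8, -0.3, -2.7]
opening: 0.478
grasp_force: 61.5
```

Request:
{"name": "jog_arm", "arguments": {"series": [[[-22,38,0,0,0,0,0],[-22,37,0,0,0,0,0],[-20,18,0,0,0,0,0],[-10,0,0,0,0,0,0],[0,0,10,0,0,0,0],[0,0,30,0,0,0,0],[0,0,0,0,0,0,0],[0,0,0,0,0,0,0],[0,0,0,0,0,0,0],[0,0,0,0,0,0,0]]]}}

```text
time_s: 18.3
eef_pos: [0.3964, -0.3071, 0.1518]
eef_rot: [0.0, 1.0, -0.0, -0.001]
wrist_force: [-0.2, -0.1, -2.7]
opening: 0.477
grasp_force: 61.9
```

```bash
python3 plan.py .418 -.307 .063 0
```

```text
t 18.3 pos [ 0.3964 -0.3071  0.1518] yaw -0.0 open 40.7 F 61.9 [-0.2 -0.1 -2.7]
   [10.9, -0.1, 44.4] [0.0, 0.001, -0.0]
   [10.8, -0.1, 44.4] [0.0, 0.001, -0.0]
```

Request:
{"name": "jog_arm", "arguments": {"series": [[[10,0,0,0,0,0,0],[11,0,20,0,0,0,0],[0,0,30,0,0,0,0],[0,0,25,0,0,0,0],[0,0,8,0,0,0,0],[0,0,4,0,0,0,0],[0,0,2,0,0,0,0],[0,0,0,0,0,0,0],[0,0,0,0,0,0,0],[0,0,0,0,0,0,72]]]}}

```text
time_s: 19.3
eef_pos: [0.4169, -0.3076, 0.0626]
eef_rot: [0.0, 1.0, -0.001, -0.001]
wrist_force: [0.1, 0.2, 0.0]
opening: 0.632
grasp_force: 0.0
```

Request:
{"name": "jog_arm", "arguments": {"series": [[[0,0,0,0,0,0,72],[0,0,0,0,0,0,72],[0,0,0,0,0,0,72],[0,0,0,0,0,0,72],[0,0,-15,0,0,0,72],[0,0,-40,0,0,0,72],[0,0,-45,0,0,0,72],[0,0,-30,0,0,0,72],[0,0,0,0,0,0,72],[0,0,0,0,0,0,72]]]}}

```text
time_s: 20.3
eef_pos: [0.4169, -0.3071, 0.192]
eef_rot: [0.0, 1.0, -0.001, -0.001]
wrist_force: [0.1, -0.2, -0.9]
opening: 0.846
grasp_force: 0.0
```

```bash
python3 plan.py .643 -.0235 .19 .16 .643 -.0235 .09 .16
```

```text
t 20.3 pos [ 0.4169 -0.3071  0.192 ] yaw -0.001 open 72.2 F 0.0 [ 0.1 -0.2 -0.9]
   [28.2, -35.5, 0.2] [0.0, 0.0, -0.02]
   [28.9, -34.9, 0.2] [0.0, 0.0, -0.02]
   [29.6, -34.3, 0.2] [0.0, 0.0, -0.02]
   [30.3, -33.7, 0.2] [0.0, 0.0, -0.02]
   [31.0, -33.1, 0.2] [0.0, 0.0, -0.02]
   [31.6, -32.5, 0.2] [0.0, 0.0, -0.02]
   [32.3, -31.8, 0.2] [0.0, 0.0, -0.02]
   [32.9, -31.2, 0.2] [0.0, 0.0, -0.02]
   [-0.0, -0.0, 33.3] [-0.0, -0.0, -0.0]
   [-0.0, -0.0, 33.3] [-0.0, -0.0, -0.0]
   [-0.0, -0.0, 33.3] [-0.0, -0.0, -0.0]
```

Request:
{"name": "jog_arm", "arguments": {"series": [[[28,-36,0,0,0,-0.02,72],[29,-35,0,0,0,-0.02,72],[30,-34,0,0,0,-0.02,72],[30,-34,0,0,0,-0.02,72],[31,-33,0,0,0,-0.02,72],[32,-32,0,0,0,-0.02,72],[32,-32,0,0,0,-0.02,72],[33,-31,0,0,0,-0.02,72],[0,0,30,0,0,0,72],[0,0,40,0,0,0,72]]]}}

```text
time_s: 21.3
eef_pos: [0.6441, -0.0217, 0.1199]
eef_rot: [-0.0, 0.997, 0.081, -0.001]
wrist_force: [0.1, -0.1, 0.1]
opening: 0.843
grasp_force: 0.0
```

Request:
{"name": "jog_arm", "arguments": {"series": [[[0,0,30,0,0,0,72],[0,0,0,0,0,0,72],[0,0,0,0,0,0,72],[0,0,0,0,0,0,72],[0,0,0,0,0,0,72],[0,0,0,0,0,0,72],[0,0,0,0,0,0,72],[0,0,0,0,0,0,72],[0,0,0,0,0,0,72],[0,0,0,0,0,0,72]]]}}

```text
time_s: 22.3
eef_pos: [0.6427, -0.0233, 0.0908]
eef_rot: [-0.001, 0.997, 0.079, -0.002]
wrist_force: [-0.4, 0.3, -1.0]
opening: 0.838
grasp_force: 0.0
```

```bash
python3 plan.py .643 -.0235 .009 .16
python3 - <<'E'
from h import *
c=snap('top')['frame'];b=snap('side')['frame']
cv2.imwrite('pics/s3.png',np.hstack([cv2.resize(c,(400,300)),cv2.resize(b,(400,300))]))
E
```

```text
t 22.3 pos [ 0.6427 -0.0233  0.0908] yaw 0.159 open 71.5 F 0.0 [-0.4  0.3 -1. ]
   [0.3, 0.2, 40.9] [-0.001, 0.002, -0.001]
   [0.2, 0.1, 40.9] [-0.001, 0.002, -0.001]
```

View pics/s3.png

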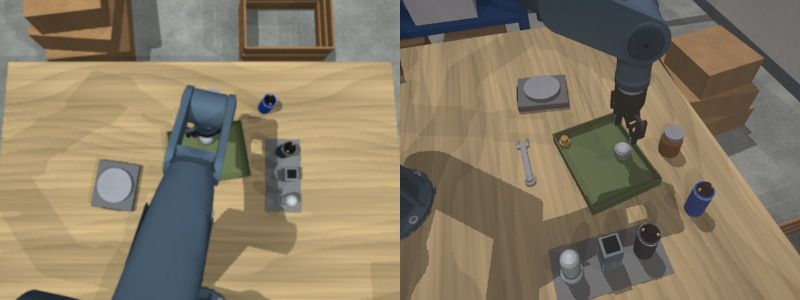

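All three tall parts stand on the mat, at (288,148), (291,173) and (290,199). The gripper is above the lamp, at (622,151) in the side view. I'll descend onto the lamp.

Request:
{"name": "jog_arm", "arguments": {"series": [[[0,0,20,0,0,0,72],[0,0,25,0,0,0,72],[0,0,20,0,0,0,72],[0,0,12,0,0,0,72],[0,0,4,0,0,0,72],[0,0,0,0,0,0,72],[0,0,0,0,0,0,0],[0,0,0,0,0,0,0],[0,0,0,0,0,0,0],[0,0,0,0,0,0,0]]]}}

```text
time_s: 23.4
eef_pos: [0.6438, -0.0236, 0.0116]
eef_rot: [-0.0, 0.997, 0.079, -0.0]
wrist_force: [-0.0, 0.1, 6.7]
opening: 0.556
grasp_force: 62.5
```

Request:
{"name": "jog_arm", "arguments": {"series": [[[0,0,0,0,0,0,0],[0,0,0,0,0,0,0],[0,0,-10,0,0,0,0],[0,0,-30,0,0,0,0],[0,0,-40,0,0,0,0],[0,0,-20,0,0,0,0],[0,0,0,0,0,0,0],[0,0,0,0,0,0,0],[0,0,0,0,0,0,0],[0,0,0,0,0,0,0]]]}}

```text
time_s: 24.4
eef_pos: [0.6413, -0.023, 0.1076]
eef_rot: [-0.001, 0.997, 0.079, -0.004]
wrist_force: [0.2, -0.7, -1.6]
opening: 0.561
grasp_force: 62.2
```

```bash
python3 plan.py .469 .3045 .11 .16
python3 - <<'E'
from h import *
b=snap('side')['frame'][100:320,260:480]
cv2.imwrite('pics/s4.png',cv2.resize(b,(440,440)))
E
```

```text
t 24.4 pos [ 0.6413 -0.023   0.1076] yaw 0.159 open 47.9 F 62.2 [ 0.2 -0.7 -1.6]
   [-13.2, -39.0, -0.1] [-0.0, 0.001, -0.0]
   [-13.2, -39.0, -0.1] [-0.0, 0.001, -0.0]
   [-13.1, -39.0, -0.1] [-0.0, 0.001, -0.0]
   [-13.1, -39.0, -0.1] [-0.0, 0.001, -0.0]
   [-13.1, -39.0, -0.2] [-0.0, 0.001, -0.0]
   [-13.1, -39.0, -0.2] [-0.0, 0.001, -0.0]
   [-13.1, -39.0, -0.2] [-0.0, 0.001, -0.0]
   [-13.1, -39.0, -0.2] [-0.0, 0.001, -0.0]
   [-13.1, -39.0, -0.2] [-0.0, 0.001, -0.0]
```

View pics/s4.png

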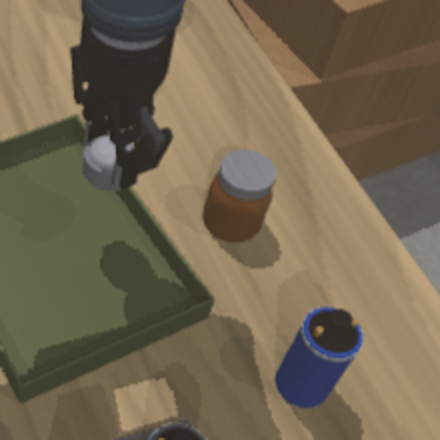

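The lamp is held and lifted, upright, at (105,163). Next I carry it to the scale.

Request:
{"name": "jog_arm", "arguments": {"series": [[[-7,-20,0,0,0,0,0],[-13,-39,0,0,0,0,0],[-13,-39,0,0,0,0,0],[-13,-39,0,0,0,0,0],[-13,-39,0,0,0,0,0],[-13,-39,0,0,0,0,0],[-13,-39,0,0,0,0,0],[-13,-39,0,0,0,0,0],[-13,-39,0,0,0,0,0],[-7,-20,0,0,0,0,0]]]}}

```text
time_s: 25.45
eef_pos: [0.4674, 0.3085, 0.1101]
eef_rot: [-0.001, 0.997, 0.081, -0.003]
wrist_force: [0.9, -0.5, -0.4]
opening: 0.557
grasp_force: 62.3
```

Request:
{"name": "jog_arm", "arguments": {"series": [[[0,0,15,0,0,0,0],[0,0,20,0,0,0,0],[0,0,10,0,0,0,0],[0,0,0,0,0,0,0],[0,0,0,0,0,0,0],[0,0,0,0,0,0,0],[0,0,0,0,0,0,0],[0,0,0,0,0,0,0],[0,0,0,0,0,0,0],[0,0,0,0,0,0,0]]]}}

```text
time_s: 26.45
eef_pos: [0.4705, 0.3057, 0.066]
eef_rot: [-0.001, 0.997, 0.079, -0.002]
wrist_force: [0.3, 0.1, -1.7]
opening: 0.562
grasp_force: 62.3
```

```bash
python3 plan.py .469 .3045 .048 .16
python3 - <<'E'
from h import *
b=snap('side')['frame'][60:200,130:290]
cv2.imwrite('pics/s5.png',cv2.resize(b,(480,420)))
E
```

```text
t 26.45 pos [0.4705 0.3057 0.066 ] yaw 0.159 open 48.0 F 62.3 [ 0.3  0.1 -1.7]
   [-1.6, 0.9, 18.0] [-0.001, 0.003, -0.001]
```

View pics/s5.png

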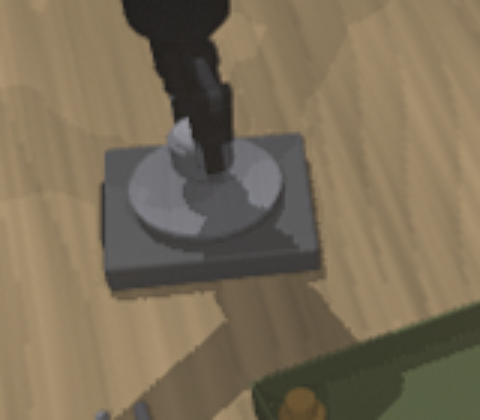

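The lamp hangs about 18 mm above the pan, at (200,150), with its shadow near the pan's middle at (205,187). I'll lower it and release.

Request:
{"name": "jog_arm", "arguments": {"series": [[[-1,1,6,0,0,0,0],[0,0,6,0,0,0,0],[0,0,4,0,0,0,0],[0,0,1.5,0,0,0,0],[0,0,0.5,0,0,0,0],[0,0,0,0,0,0,0],[0,0,0,0,0,0,0],[0,0,0,0,0,0,72],[0,0,0,0,0,0,72],[0,0,0,0,0,0,72]]]}}

```text
time_s: 27.5
eef_pos: [0.4698, 0.3046, 0.0479]
eef_rot: [-0.001, 0.997, 0.079, -0.002]
wrist_force: [-0.5, -0.1, 0.3]
opening: 0.841
grasp_force: 0.0
```

Request:
{"name": "jog_arm", "arguments": {"series": [[[0,0,0,0,0,0,72],[0,0,0,0,0,0,72],[0,0,-10,0,0,0,72],[0,0,-30,0,0,0,72],[0,0,-40,0,0,0,72],[0,0,-45,0,0,0,72],[0,0,-25,0,0,0,72],[10,30,0,0,0,0,72],[10,45,0,0,0,0,72],[10,45,0,0,0,0,72]]]}}

```text
time_s: 28.5
eef_pos: [0.5192, 0.19, 0.1989]
eef_rot: [-0.001, 0.997, 0.08, -0.001]
wrist_force: [1.5, 1.0, -0.1]
opening: 0.84
grasp_force: 0.0
```

```bash
python3 - <<'E'
from h import *
for n in('top','side'):
    c=snap(n);P=pts(c).reshape(-1,3)
    m=(abs(P[:,2]-.04)<.008)&(np.hypot(P[:,0]-.469,P[:,1]-.304)<.075)
    l=(P[:,2]>.052)&(P[:,2]<.1)&(np.hypot(P[:,0]-.469,P[:,1]-.304)<.04)
    for k in(m,l):
        if k.sum():print(n,cv2.minEnclosingCircle(P[k][:,:2].astype(np.float32)),P[k].mean(0).round(4),P[k][:,2].max().round(3),k.sum())
    # mat parts
    for nm,x,y in(('coil',.593,-.306),('reg',.505,-.3075),('post',.417,-.3075)):
        k=(P[:,2]>.085)&(P[:,2]<.14)&(np.hypot(P[:,0]-x,P[:,1]-y)<.035);Q=P[k];print(n,nm,k.sum(),cv2.minEnclosingCircle(Q[:,:2].astype(np.float32)) if k.sum() else '')
    cv2.imwrite('pics/s6%s.png'%n,c['frame'])
E
python3 plan.py .4169 -.3071 .2 0
python3 -c "
import cv2,numpy as np
cv2.imwrite('pics/s6.png',np.hstack([cv2.resize(cv2.imread('pics/s6%s.png'%n),(400,300)) for n in('top','side')]))"
```

```text
top ((0.4559060335159302, 0.3216073513031006), 0.055782973766326904) [0.4511 0.3299 0.0394] 0.046 656
top ((0.4691523611545563, 0.30369269847869873), 0.02518128976225853) [0.4687 0.3017 0.0728] 0.083 320
top coil 363 ((0.5920907258987427, -0.3071240782737732), 0.02592909336090088)
top reg 377 ((0.5040201544761658, -0.30804896354675293), 0.02982289344072342)
top post 261 ((0.41590479016304016, -0.3065599501132965), 0.020930511876940727)
side ((0.46876081824302673, 0.3054346442222595), 0.06373661756515503) [0.4675 0.2922 0.0404] 0.048 1042
side ((0.4699651598930359, 0.3042300045490265), 0.026176979765295982) [0.4691 0.2945 0.0696] 0.082 331
side coil 957 ((0.5932880640029907, -0.30494821071624756), 0.026673898100852966)
side reg 1082 ((0.5042269825935364, -0.3063719570636749), 0.03014308214187622)
side post 725 ((0.4161785840988159, -0.30572715401649475), 0.020892003551125526)
t 28.6 pos [0.5208 0.1861 0.1986] yaw 0.154 open 71.8 F 0.0 [-0.5  0.2  0.7]
   [-16.2, 42.9, -0.1] [0.0, 0.0, 0.014]
   [-15.6, 43.1, -0.1] [0.0, 0.0, 0.014]
   [-15.0, 43.3, -0.1] [0.0, 0.0, 0.014]
   [-14.4, 43.5, -0.1] [0.0, 0.0, 0.014]
   [-13.8, 43.7, -0.1] [0.0, 0.0, 0.014]
   [-13.2, 43.9, -0.1] [0.0, 0.0, 0.014]
   [-12.6, 44.1, -0.1] [0.0, 0.0, 0.014]
   [-11.9, 44.2, -0.1] [0.0, 0.0, 0.014]
   [-11.3, 44.4, -0.1] [0.0, 0.0, 0.014]
   [-10.7, 44.6, -0.1] [0.0, 0.0, 0.014]
   [-10.1, 44.7, -0.1] [0.0, 0.0, 0.014]
```

View pics/s6.png

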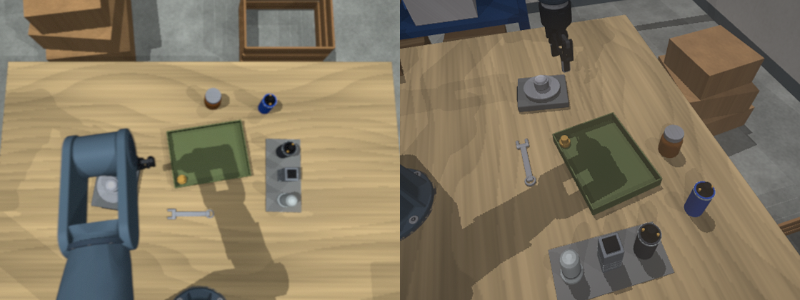

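The lamp stands lens-up on the pan, at (541,83) in the side view, within about 2 mm of its middle. The tall parts are intact on the mat. Now I return them, post first.

Request:
{"name": "jog_arm", "arguments": {"series": [[[-16,43,0,0,0,0.014,72],[-16,43,0,0,0,0.014,72],[-15,43,0,0,0,0.014,72],[-14,44,0,0,0,0.014,72],[-14,44,0,0,0,0.014,72],[-13,44,0,0,0,0.014,72],[-13,44,0,0,0,0.014,72],[-12,44,0,0,0,0.014,72],[-11,44,0,0,0,0.014,72],[-11,45,0,0,0,0.014,72]]]}}

```text
time_s: 29.6
eef_pos: [0.4259, -0.2598, 0.1984]
eef_rot: [-0.0, 1.0, 0.009, -0.001]
wrist_force: [0.3, 0.2, -0.4]
opening: 0.843
grasp_force: 0.0
```

Request:
{"name": "jog_arm", "arguments": {"series": [[[-10,44,0,0,0,0.014,72],[0,0,20,0,0,0,72],[0,0,30,0,0,0,72],[0,0,0,0,0,0,72],[0,0,0,0,0,0,72],[0,0,0,0,0,0,72],[0,0,0,0,0,0,72],[0,0,0,0,0,0,72],[0,0,0,0,0,0,72],[0,0,0,0,0,0,72]]]}}

```text
time_s: 30.6
eef_pos: [0.417, -0.3028, 0.1478]
eef_rot: [-0.0, 1.0, 0.002, -0.002]
wrist_force: [-0.6, 0.1, 1.2]
opening: 0.843
grasp_force: 0.0
```

```bash
python3 plan.py .4169 -.3073 .0625 0
```

```text
t 30.6 pos [ 0.417  -0.3028  0.1478] yaw 0.005 open 72.0 F 0.0 [-0.6  0.1  1.2]
   [0.1, 2.3, 42.7] [-0.0, 0.002, 0.002]
   [0.0, 2.2, 42.7] [-0.0, 0.002, 0.002]
```

Request:
{"name": "jog_arm", "arguments": {"series": [[[0,4,20,0,0,0.005,72],[0,0,30,0,0,0,72],[0,0,25,0,0,0,72],[0,0,11,0,0,0,72],[0,0,0,0,0,0,72],[0,0,0,0,0,0,0],[0,0,0,0,0,0,0],[0,0,0,0,0,0,0],[0,0,0,0,0,0,0],[0,0,0,0,0,0,0]]]}}

```text
time_s: 31.6
eef_pos: [0.4174, -0.3075, 0.0632]
eef_rot: [0.001, 1.0, -0.0, -0.001]
wrist_force: [-0.6, 1.6, 6.4]
opening: 0.475
grasp_force: 60.7
```

```bash
python3 plan.py .4169 -.3073 .192 0 .6121 .0329 .192 0
```

```text
t 31.6 pos [ 0.4174 -0.3075  0.0632] yaw -0.0 open 40.6 F 60.7 [-0.6  1.6  6.4]
   [-0.2, -0.0, -42.9] [0.0, 0.001, -0.0]
   [-0.2, -0.0, -42.9] [0.0, 0.001, -0.0]
   [-0.2, -0.1, -42.9] [0.0, 0.001, -0.0]
   [21.7, -37.8, -0.0] [0.0, -0.0, 0.0]
   [21.7, -37.8, -0.0] [0.0, -0.0, 0.0]
   [21.7, -37.8, -0.0] [0.0, -0.0, 0.0]
   [21.7, -37.8, -0.0] [0.0, -0.0, 0.0]
   [21.7, -37.8, -0.0] [0.0, -0.0, 0.0]
   [21.7, -37.8, -0.0] [0.0, -0.0, 0.0]
   [21.7, -37.8, -0.0] [0.0, -0.0, 0.0]
   [21.7, -37.8, -0.0] [0.0, -0.0, 0.0]
   [21.7, -37.8, -0.0] [0.0, -0.0, 0.0]
```

Request:
{"name": "jog_arm", "arguments": {"series": [[[0,0,-15,0,0,0,0],[0,0,-40,0,0,0,0],[0,0,-45,0,0,0,0],[10,-28,-30,0,0,0,0],[21,-40,0,0,0,0,0],[22,-40,0,0,0,0,0],[22,-40,0,0,0,0,0],[22,-40,0,0,0,0,0],[22,-40,0,0,0,0,0],[22,-40,0,0,0,0,0]]]}}

```text
time_s: 32.6
eef_pos: [0.5585, -0.037, 0.1914]
eef_rot: [-0.0, 1.0, -0.0, -0.002]
wrist_force: [0.8, -0.7, -2.8]
opening: 0.474
grasp_force: 61.7
```

Request:
{"name": "jog_arm", "arguments": {"series": [[[22,-40,0,0,0,0,0],[22,-22,0,0,0,0,0],[10,-10,0,0,0,0,0],[0,0,10,0,0,0,0],[0,0,30,0,0,0,0],[0,0,40,0,0,0,0],[0,0,20,0,0,0,0],[0,0,0,0,0,0,0],[0,0,0,0,0,0,0],[0,0,0,0,0,0,0]]]}}

```text
time_s: 33.6
eef_pos: [0.6128, 0.0323, 0.0929]
eef_rot: [-0.0, 1.0, -0.0, -0.0]
wrist_force: [0.4, 0.4, -2.3]
opening: 0.475
grasp_force: 61.8
```

```bash
python3 plan.py .6121 .0329 .0635 0
```

```text
t 33.6 pos [0.6128 0.0323 0.0929] yaw -0.001 open 40.6 F 61.8 [ 0.4  0.4 -2.3]
   [-0.7, -0.6, 29.4] [-0.0, 0.001, -0.001]
```

Request:
{"name": "jog_arm", "arguments": {"series": [[[-1,-1,12,0,0,0,0],[0,0,10,0,0,0,0],[0,0,5,0,0,0,0],[0,0,2,0,0,0,0],[0,0,0.5,0,0,0,0],[0,0,0,0,0,0,0],[0,0,0,0,0,0,0],[0,0,0,0,0,0,72],[0,0,0,0,0,0,72],[0,0,0,0,0,0,72]]]}}

```text
time_s: 34.6
eef_pos: [0.6107, 0.0343, 0.0614]
eef_rot: [-0.0, 1.0, -0.0, -0.002]
wrist_force: [-0.0, 0.1, -0.5]
opening: 0.844
grasp_force: 0.0
```

Request:
{"name": "jog_arm", "arguments": {"series": [[[0,0,0,0,0,0,72],[0,0,0,0,0,0,72],[0,0,-15,0,0,0,72],[0,0,-40,0,0,0,72],[0,0,-45,0,0,0,72],[0,0,-40,0,0,0,72],[-14,42,0,0,0,0,72],[-14,42,0,0,0,0,72],[-14,42,0,0,0,0,72],[-14,42,0,0,0,0,72]]]}}

```text
time_s: 35.6
eef_pos: [0.5546, -0.1352, 0.2031]
eef_rot: [0.0, 1.0, 0.0, -0.001]
wrist_force: [0.6, -0.9, -0.2]
opening: 0.842
grasp_force: 0.0
```

```bash
python3 plan.py .505 -.3072 .2 0 .505 -.3072 .0625 0
```

```text
t 35.6 pos [ 0.5546 -0.1352  0.2031] yaw 0.0 open 71.9 F 0.0 [ 0.6 -0.9 -0.2]
   [-12.4, 43.0, 0.8] [0.0, 0.001, 0.0]
   [-12.4, 43.0, 0.8] [0.0, 0.001, 0.0]
   [-12.4, 43.0, 0.8] [0.0, 0.001, 0.0]
   [-12.4, 43.0, 0.8] [0.0, 0.001, 0.0]
   [-0.0, -0.0, 45.8] [-0.0, -0.0, 0.0]
   [-0.0, -0.0, 45.8] [-0.0, -0.0, 0.0]
   [-0.0, -0.0, 45.8] [-0.0, -0.0, 0.0]
```

Request:
{"name": "jog_arm", "arguments": {"series": [[[-12,43,0,0,0,0,72],[-12,42,0,0,0,0,72],[-12,42,0,0,0,0,72],[-12,42,0,0,0,0,72],[0,0,20,0,0,0,72],[0,0,30,0,0,0,72],[0,0,0,0,0,0,72],[0,0,0,0,0,0,72],[0,0,0,0,0,0,72],[0,0,0,0,0,0,72]]]}}

```text
time_s: 36.6
eef_pos: [0.5079, -0.3032, 0.1537]
eef_rot: [0.001, 1.0, 0.0, -0.001]
wrist_force: [-0.3, 0.2, -0.6]
opening: 0.844
grasp_force: 0.0
```

```bash
python3 plan.py .505 -.3072 .0635 0
```

```text
t 36.6 pos [ 0.5079 -0.3032  0.1537] yaw 0.001 open 72.1 F 0.0 [-0.3  0.2 -0.6]
   [-1.4, 1.9, 45.1] [0.001, 0.001, 0.0]
   [-1.4, 2.0, 45.1] [0.001, 0.001, 0.0]
```

Request:
{"name": "jog_arm", "arguments": {"series": [[[-3,4,20,0,0,0,72],[0,0,30,0,0,0,72],[0,0,26,0,0,0,72],[0,0,14,0,0,0,72],[0,0,0,0,0,0,72],[0,0,0,0,0,0,0],[0,0,0,0,0,0,0],[0,0,0,0,0,0,0],[0,0,0,0,0,0,0],[0,0,0,0,0,0,0]]]}}

```text
time_s: 37.6
eef_pos: [0.5048, -0.3078, 0.0637]
eef_rot: [0.001, 1.0, -0.0, -0.001]
wrist_force: [0.9, 0.7, 6.0]
opening: 0.507
grasp_force: 62.5
```

```bash
python3 plan.py .505 -.3073 .192 0 .5845 -.0342 .192 .235
```

```text
t 37.6 pos [ 0.5048 -0.3078  0.0637] yaw -0.0 open 43.3 F 62.5 [0.9 0.7 6. ]
   [0.0, -0.1, -42.8] [0.001, 0.0, -0.0]
   [0.0, -0.1, -42.8] [0.001, 0.0, -0.0]
   [0.1, -0.1, -42.8] [0.001, 0.0, -0.0]
   [11.4, -39.0, -0.0] [0.0, 0.0, -0.034]
   [12.7, -38.6, -0.0] [0.0, 0.0, -0.034]
   [13.9, -38.2, -0.0] [0.0, 0.0, -0.034]
   [15.2, -37.7, -0.0] [0.0, 0.0, -0.034]
   [16.5, -37.1, -0.0] [0.0, 0.0, -0.034]
   [17.7, -36.6, -0.0] [0.0, 0.0, -0.034]
   [18.9, -36.0, -0.0] [0.0, 0.0, -0.034]
```

Request:
{"name": "jog_arm", "arguments": {"series": [[[0,0,-15,0,0,0,0],[0,0,-40,0,0,0,0],[0,0,-45,0,0,0,0],[0,0,-30,0,0,0,0],[12,-39,0,0,0,-0.034,0],[13,-39,0,0,0,-0.034,0],[14,-38,0,0,0,-0.034,0],[15,-38,0,0,0,-0.034,0],[16,-37,0,0,0,-0.034,0],[18,-36,0,0,0,-0.034,0]]]}}

```text
time_s: 38.6
eef_pos: [0.5721, -0.071, 0.1919]
eef_rot: [-0.001, 0.995, 0.102, -0.002]
wrist_force: [1.4, -0.2, -4.3]
opening: 0.511
grasp_force: 62.4
```

Request:
{"name": "jog_arm", "arguments": {"series": [[[19,-36,0,0,0,-0.034,0],[0,0,0,0,0,0,0],[0,0,20,0,0,0,0],[0,0,20,0,0,0,0],[0,0,0,0,0,0,0],[0,0,0,0,0,0,0],[0,0,0,0,0,0,0],[0,0,0,0,0,0,0],[0,0,0,0,0,0,0],[0,0,0,0,0,0,0]]]}}

```text
time_s: 39.6
eef_pos: [0.584, -0.0339, 0.1521]
eef_rot: [-0.0, 0.993, 0.119, -0.002]
wrist_force: [0.8, -0.3, -3.5]
opening: 0.506
grasp_force: 62.8
```

```bash
python3 plan.py .5845 -.0342 .0642 .235
```

```text
t 39.6 pos [ 0.584  -0.0339  0.1521] yaw 0.238 open 43.2 F 62.8 [ 0.8 -0.3 -3.5]
   [0.3, 0.3, 44.0] [-0.001, 0.001, 0.001]
   [0.2, 0.2, 44.0] [-0.001, 0.001, 0.001]
```

Request:
{"name": "jog_arm", "arguments": {"series": [[[0,0,20,0,0,0,0],[0,0,30,0,0,0,0],[0,0,24,0,0,0,0],[0,0,8,0,0,0,0],[0,0,4,0,0,0,0],[0,0,2,0,0,0,0],[0,0,0,0,0,0,0],[0,0,0,0,0,0,0],[0,0,0,0,0,0,72],[0,0,0,0,0,0,72]]]}}

```text
time_s: 40.6
eef_pos: [0.5844, -0.034, 0.0648]
eef_rot: [-0.0, 0.993, 0.119, -0.001]
wrist_force: [-0.3, -0.4, 0.6]
opening: 0.826
grasp_force: 0.0
```

Request:
{"name": "jog_arm", "arguments": {"series": [[[0,0,0,0,0,0,72],[0,0,0,0,0,0,72],[0,0,0,0,0,0,72],[0,0,-15,0,0,0,72],[0,0,-40,0,0,0,72],[0,0,-45,0,0,0,72],[0,0,-40,0,0,0,72],[0,0,0,0,0,0,72],[0,0,0,0,0,0,72],[0,0,0,0,0,0,72]]]}}

```text
time_s: 41.6
eef_pos: [0.5832, -0.0336, 0.2028]
eef_rot: [-0.001, 0.993, 0.119, -0.003]
wrist_force: [0.3, -0.1, -0.3]
opening: 0.841
grasp_force: 0.0
```

```bash
python3 plan.py .593 -.306 .2 0
```

```text
t 41.6 pos [ 0.5832 -0.0336  0.2028] yaw 0.238 open 71.8 F 0.0 [ 0.3 -0.1 -0.3]
   [-9.1, 44.5, 0.4] [-0.0, 0.001, 0.04]
   [-7.3, 44.8, 0.4] [-0.0, 0.001, 0.04]
   [-5.6, 45.1, 0.4] [-0.0, 0.001, 0.04]
   [-3.8, 45.3, 0.4] [-0.0, 0.001, 0.04]
   [-2.0, 45.4, 0.4] [-0.0, 0.001, 0.04]
   [-0.2, 45.4, 0.4] [-0.0, 0.001, 0.04]
```

Request:
{"name": "jog_arm", "arguments": {"series": [[[-9,44,0,0,0,0.04,72],[-7,45,0,0,0,0.04,72],[-6,45,0,0,0,0.04,72],[-4,45,0,0,0,0.04,72],[-2,46,0,0,0,0.04,72],[0,46,0,0,0,0.038,72],[0,0,20,0,0,0,72],[0,0,25,0,0,0,72],[0,0,0,0,0,0,72],[0,0,0,0,0,0,72]]]}}

```text
time_s: 42.6
eef_pos: [0.5922, -0.3058, 0.1565]
eef_rot: [-0.002, 1.0, -0.0, -0.004]
wrist_force: [-0.1, -0.3, 0.4]
opening: 0.842
grasp_force: 0.0
```

Request:
{"name": "jog_arm", "arguments": {"series": [[[0,0,0,0,0,0,72],[0,0,0,0,0,0,72],[0,0,0,0,0,0,72],[0,0,0,0,0,0,72],[0,0,0,0,0,0,72],[0,0,0,0,0,0,72],[0,0,0,0,0,0,72],[0,0,0,0,0,0,72],[0,0,0,0,0,0,72],[0,0,0,0,0,0,72]]]}}

```text
time_s: 43.6
eef_pos: [0.5931, -0.3067, 0.1582]
eef_rot: [-0.0, 1.0, -0.0, -0.002]
wrist_force: [0.4, -0.4, -0.5]
opening: 0.846
grasp_force: 0.0
```

```bash
python3 plan.py .593 -.306 .065 0
```

```text
t 43.6 pos [ 0.5931 -0.3067  0.1582] yaw -0.0 open 72.3 F 0.0 [ 0.4 -0.4 -0.5]
   [0.1, -0.2, 31.1] [-0.0, 0.001, -0.0]
   [0.0, -0.2, 31.1] [-0.0, 0.001, -0.0]
   [-0.0, -0.2, 31.1] [-0.0, 0.001, -0.0]
```

Request:
{"name": "jog_arm", "arguments": {"series": [[[0,0,20,0,0,0,72],[0,0,30,0,0,0,72],[0,0,30,0,0,0,72],[0,0,13,0,0,0,72],[0,0,0,0,0,0,72],[0,0,0,0,0,0,0],[0,0,0,0,0,0,0],[0,0,0,0,0,0,0],[0,0,0,0,0,0,0],[0,0,0,0,0,0,0]]]}}

```text
time_s: 44.6
eef_pos: [0.5941, -0.3074, 0.0674]
eef_rot: [0.001, 1.0, -0.0, -0.001]
wrist_force: [-1.0, 1.2, 6.2]
opening: 0.573
grasp_force: 62.6
```

```bash
python3 plan.py .593 -.3065 .195 0 .6381 -.0833 .195 -.199
```

```text
t 44.6 pos [ 0.5941 -0.3074  0.0674] yaw -0.0 open 48.9 F 62.6 [-1.   1.2  6.2]
   [-0.4, -0.2, -42.5] [0.0, 0.0, -0.0]
   [-0.4, -0.3, -42.5] [0.0, 0.0, -0.0]
   [-0.4, -0.3, -42.5] [0.0, 0.0, -0.0]
   [9.0, -44.6, -0.0] [-0.0, -0.0, 0.04]
   [7.2, -45.0, -0.0] [-0.0, -0.0, 0.04]
   [5.4, -45.2, -0.0] [-0.0, -0.0, 0.04]
   [3.6, -45.4, -0.0] [-0.0, -0.0, 0.04]
   [1.8, -45.5, -0.0] [-0.0, -0.0, 0.04]
```

Request:
{"name": "jog_arm", "arguments": {"series": [[[0,0,-15,0,0,0,0],[0,0,-40,0,0,0,0],[0,0,-45,0,0,0,0],[0,0,-28,0,0,0,0],[9,-45,0,0,0,0.04,0],[7,-45,0,0,0,0.04,0],[5,-45,0,0,0,0.04,0],[4,-45,0,0,0,0.04,0],[2,-45,0,0,0,0.04,0],[0,0,0,0,0,0,0]]]}}

```text
time_s: 45.6
eef_pos: [0.6383, -0.0779, 0.1936]
eef_rot: [-0.002, 0.995, -0.097, -0.002]
wrist_force: [-0.5, -0.5, -4.0]
opening: 0.575
grasp_force: 63.5
```

Request:
{"name": "jog_arm", "arguments": {"series": [[[0,0,20,0,0,0,0],[0,0,20,0,0,0,0],[0,0,0,0,0,0,0],[0,0,0,0,0,0,0],[0,0,0,0,0,0,0],[0,0,0,0,0,0,0],[0,0,0,0,0,0,0],[0,0,0,0,0,0,0],[0,0,0,0,0,0,0],[0,0,0,0,0,0,0]]]}}

```text
time_s: 46.6
eef_pos: [0.6381, -0.0842, 0.1533]
eef_rot: [-0.0, 0.995, -0.1, -0.002]
wrist_force: [0.2, -0.3, -2.9]
opening: 0.574
grasp_force: 63.6
```

```bash
python3 plan.py .6381 -.0833 .0678 -.199
```

```text
t 46.6 pos [ 0.6381 -0.0842  0.1533] yaw -0.2 open 49.1 F 63.6 [ 0.2 -0.3 -2.9]
   [0.1, -0.4, 42.8] [0.0, 0.002, -0.001]
   [0.0, -0.4, 42.8] [0.0, 0.002, -0.001]
```

Request:
{"name": "jog_arm", "arguments": {"series": [[[0,-1,20,0,0,0,0],[0,0,30,0,0,0,0],[0,0,22,0,0,0,0],[0,0,8,0,0,0,0],[0,0,4,0,0,0,0],[0,0,2,0,0,0,0],[0,0,0,0,0,0,0],[0,0,0,0,0,0,0],[0,0,0,0,0,0,72],[0,0,0,0,0,0,72]]]}}

```text
time_s: 47.6
eef_pos: [0.6389, -0.0834, 0.0686]
eef_rot: [0.0, 0.995, -0.1, -0.001]
wrist_force: [-0.9, -0.1, -0.3]
opening: 0.841
grasp_force: 0.0
```

Request:
{"name": "jog_arm", "arguments": {"series": [[[0,0,0,0,0,0,72],[0,0,0,0,0,0,72],[0,0,0,0,0,0,72],[0,0,-15,0,0,0,72],[0,0,-40,0,0,0,72],[0,0,-45,0,0,0,72],[0,0,-40,0,0,0,72],[-10,40,0,0,0,0,72],[-10,45,0,0,0,0,72],[-10,45,0,0,0,0,72]]]}}

```text
time_s: 48.6
eef_pos: [0.583, -0.2056, 0.2094]
eef_rot: [0.0, 0.995, -0.099, -0.001]
wrist_force: [0.3, -0.6, 0.1]
opening: 0.844
grasp_force: 0.0
```

Request:
{"name": "jog_arm", "arguments": {"series": [[[-20,40,0,0,0,0,72],[-20,40,0,0,0,0,72],[-20,40,0,0,0,0,72],[-20,40,0,0,0,0,72],[-20,40,0,0,0,0,72],[-10,20,0,0,0,0,72],[0,0,0,0,0,0,72],[0,0,0,0,0,0,72],[0,0,0,0,0,0,72],[0,0,0,0,0,0,72]]]}}

```text
time_s: 49.6
eef_pos: [0.4326, -0.3973, 0.2081]
eef_rot: [-0.0, 0.995, -0.099, -0.002]
wrist_force: [0.7, 0.4, -0.1]
opening: 0.844
grasp_force: 0.0
```

Run:
```python
from h import *
ims=[]
W0=dict(np.load('W.npz'))
f=lambda P,x,y,rad,z0,z1:P[(np.hypot(P[:,0]-x,P[:,1]-y)<rad)&(P[:,2]>z0)&(P[:,2]<z1)]
for n in('top','side'):
    c=snap(n);ims.append(cv2.resize(c['frame'],(400,300)))
    for nm,a in dict(coil=(.637,-.083,.035,.112,.14),reg=(.583,-.034,.045,.095,.14),post=(.61,.033,.035,.08,.13),lamp=(.469,.304,.04,.052,.1),fit=(.485,.063,.03,.02,.06),jar=(.783,-.047,.05,.07,.1)).items():
        o=[]
        for P in(W0[n].reshape(-1,3),pts(c).reshape(-1,3)):
            Q=f(P,*a);o.append(np.round(cv2.minEnclosingCircle(Q[:,:2].astype(np.float32))[0],4) if len(Q) else None)
        print(n,nm,*o)
cv2.imwrite('pics/s7.png',np.hstack(ims))
```

```text
top coil [ 0.6363 -0.0855] [ 0.6375 -0.083 ]
top reg [ 0.5833 -0.0348] [ 0.5835 -0.0347]
top post [0.6093 0.0322] [0.6083 0.0343]
top lamp None [0.4685 0.3028]
top fit [0.48   0.0657] [0.4813 0.0656]
top jar [ 0.7844 -0.0484] [ 0.7842 -0.0482]
side coil [ 0.6375 -0.0829] None
side reg [ 0.5837 -0.0331] None
side post [0.6103 0.0334] None
side lamp None None
side fit [0.4808 0.0653] None
side jar [ 0.784  -0.0467] [ 0.8086 -0.0467]
```

View pics/s7.png

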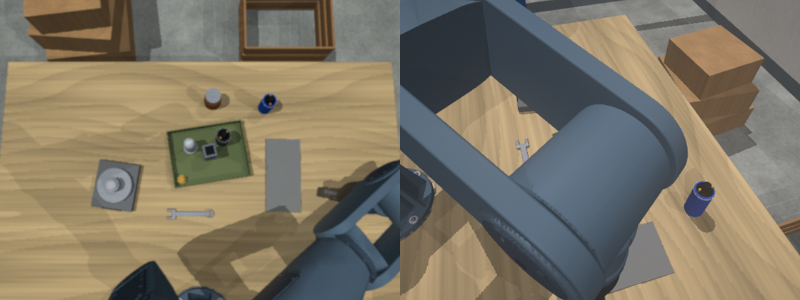

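The top view shows the coil (223,136), regulator (209,151) and post (190,145) upright within about 3 mm of their spots. The lamp is centred on the pan at (114,185), the mat is empty and the arm is clear. I'll hand in.

```bash
python3 -c "
from bench import ctrl
print(ctrl.hand_in())"
```

```text
the job is handed in; nothing more can be done
None
```

The job is handed in: by the last top-camera check, the low lamp stood lens-up within about 2 mm of the pan's middle, and the coil, regulator and post were upright within about 3 mm of their original spots; no verdict was returned.

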